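# Put the paint pots back into their own lanes of the sloped roller rack

## Robot

A 6-joint arm with a two-finger parallel gripper is mounted at the origin on a cart in front of the work surface, level with it; the furniture and walls round the work are solid. World frame = base frame: x ahead of the robot, y to its left, z up, the work surface at z = 0. Lengths are in m, angles in rad, forces in N, time in s.
With the tool pointing down it reaches from about 0.35 to 0.85 m from the base axis. Payload 8.1 kg.
Tool frame: the origin (TCP) lies on the centre line of the jaws, within the pads' length; the fingertips stand manip.tip_extent ahead of it and the grasp point (between the pads) lies 6 mm ahead of it (manip.tip_extent is the distance from the TCP to the fingertips, in m); z points along the fingers, y is the line along which they close (so a half turn about z gives the same grasp; the last joint's range is limited). The gripper opens to 85 mm and grips with 20 to 120 N. Pads are 22 mm wide; open, the fingers measure 114 mm over their backs; the gripper's body (76 mm by 85 mm) begins 54 mm behind the grasp point. The pads swing forward as they close: fully open they stand 13 mm farther back than shut.
Start: joints at [1.033, 0.13, 1.488, -0, 1.523, -0.085], TCP at [0.262, 0.54, 0.256] pointing down, gripper open.
Joint ranges: [-2.96, 2.96], [-0.89, 2.26], [0.02, 2.5], [-1.34, 4.48], [0, 2.73], [-2.66, 2.66]. Speed limits (rad/s): [2.39, 2.39, 2.79, 3.14, 3.14, 3.14].

## Interface

Orientations are given as [roll, pitch, yaw] about the fixed x, y, z axes, in that order (R = Rz(yaw) Ry(pitch) Rx(roll)).
In Python, from rig import manip, snapshot, close_job gives the robot as it stands.
- The arm moves only by the tool carry_out, never from a script. Its argument "targets" is a list of rows, each an object of numbers: "tx", "ty", "tz": the shift along the world's x, y, z in m; "rx", "ry", "rz": the turn, a rotation vector about the world's x, y, z in degrees; "fingers": the opening, from -1 (shut) to 1 (fully open). In form: [{"tx": .., "ty": .., "tz": .., "rx": .., "ry": .., "rz": .., "fingers": ..}, ...]. A call has 1 to 12 rows; each row is the pose to reach, as a shift and turn from the pose commanded when the call began; what a row does not reach only later rows make up. A row lasts 1/8 s, in which the tool goes at most 62.5 mm and 10.7 degrees, less where a joint would pass 70% of its speed; a pose out of reach is approached as far as the arm can. A call with a gripper value outside its range is refused whole. The fingers move at their own pace and stop on an object; "grip_force" is the grip in N (left out, the last holds). Time passes only in rows, so rows that repeat a pose let the fingers close. It gives the time, the measured TCP pose, the force, the opening and the grip force at its end, in the units of the state.
- manip.get_obs(): the state, without advancing time (a new reading comes with each control period).
- snapshot(name): name is "scene" or "top" or "wrist"; returns a dict with "pixels" (480x640x3 uint8, red, green, blue), "z_map" (480x640 float32, m along the optical axis (not along the pixel's ray), 0 where there is no reading), "intrinsics" (3x3 intrinsics, pixels), "xyz" and "attitude" of the camera in the world; the wrist camera has in their place "mount" (4x4, takes a point from camera to tool coordinates, whose origin is the TCP and whose axes are the flange's). Camera axes: x right, y down, z forward; pixel columns grow to the right and rows downward; lengths in m; the calibration is good to about 2 mm. A picture is of the moment at which its call begins: read the wrist's pose just before it.
- close_job(): hands the job in; it is judged then, once.
The state is a dict: "time_s": time; "joint_positions": joint angles; "dq": joint speeds; "joint_efforts": joint torques, N m; "tcp_pos": TCP position; "tool_rot": TCP orientation; "wrist_force": force on the tool from outside, world axes, zero at the start; "wrist_torque": the same for the moment, N m; "gripper_width": finger opening in m; "grasp_force": force on a finger pad.
Only numpy, scipy, OpenCV 4.12 (cv2) and the standard library are available. Lean on these libraries where they do the work, as an engineer would, in place of code of your own. Each camera call takes 0.05 s, during which the arm holds its last target. There are 200 camera calls.

## Task

The three paint sample pots and the black jar have been put back into the wrong lanes of the sloped roller rack. Swap them round until each one is in the lane whose front ticket has its colour, run down against the front stop and standing squarely on the rollers, let go. The cork mat beside the rack is free for parking a pot on the way; do not tip any pot over.

Things in the scene. Friction and masses are not known exactly. Their poses are not given: they have to be found in the camera images.
- pot_rust: round paint sample pot in the rack, 53 mm diameter, 58 mm high, silver rim and lid, white sides with a rust-red band round the foot and a rust-red dab of paint on the lid. Mass about 0.1 kg. Origin: centre of its underside; z along its axis to the top
- pot_yellow: round paint sample pot in the rack, 53 mm diameter, 58 mm high, silver rim, open top showing yellow paint, white sides with a yellow band round the foot. Mass about 0.1 kg. Origin: centre of its underside; z along its axis to the top
- pot_teal: round paint sample pot in the rack, 53 mm diameter, 58 mm high, silver rim and lid, white sides with a teal (dark blue-green) band round the foot and a teal dab on the lid. Mass about 0.1 kg. Origin: centre of its underside; z along its axis to the top
- jar_black: squat black jar without lid, 58 mm diameter, 56 mm high (the neck, above 47 mm, is 52 mm). Mass about 0.12 kg. Origin: centre of its underside; z along its axis to the top
- lane_rust: rack lane with a rust-red ticket on its low front end. Origin: on the rollers, mid-width, 50 mm above the table, 29 mm up the slope from the front stop: there the underside centre of the black jar rests when against the stop (the pots rest 2 to 4 mm nearer the stop). x: level, from the low front (robot side) to the high back; y across; z straight up. Sizes: see the rack
- lane_yellow: rack lane with a yellow ticket on its low front end. Origin: on the rollers, mid-width, 50 mm above the table, 29 mm up the slope from the front stop: there the underside centre of the black jar rests when against the stop (the pots rest 2 to 4 mm nearer the stop). x: level, from the low front (robot side) to the high back; y across; z straight up. Sizes: see the rack
- lane_teal: rack lane with a teal (dark blue-green) ticket on its low front end. Origin: on the rollers, mid-width, 50 mm above the table, 29 mm up the slope from the front stop: there the underside centre of the black jar rests when against the stop (the pots rest 2 to 4 mm nearer the stop). x: level, from the low front (robot side) to the high back; y across; z straight up. Sizes: see the rack
- lane_black: rack lane with a black ticket on its low front end. Origin: on the rollers, mid-width, 50 mm above the table, 29 mm up the slope from the front stop: there the underside centre of the black jar rests when against the stop (the pots rest 2 to 4 mm nearer the stop). x: level, from the low front (robot side) to the high back; y across; z straight up. Sizes: see the rack
- rack: fixed rack of four equal lanes side by side, 92 mm apart. Free-running rollers rise 13 degrees (0.227 rad) to the back: a pot let go anywhere in a lane slides to the front stop and leans 13 degrees to the front. Over the rollers: stop 14 mm high, side rails 12 mm, 66 mm apart, back edge 6 mm; stop to back edge 100 mm, room for one pot. Origin: on the table under its middle
- cork_mat: round cork mat lying on the table beside the rack, 110 mm diameter, 4 mm thick, empty: the free spot for parking a pot meanwhile. Fixed. Origin: centre of its underside, on the table
Not all that is in view belongs to the job. What is shaped like the pot_teal but pink is not meant. What is shaped like the jar_black but pink is not meant.

How it is judged:
By the outcome, as a careful person would: the job done as asked, in the order asked, and still so for the second after the job is handed in, with the robot touching nothing.
It also fails if it takes over 144 s, if anything falls off the work surface, if the arm or the gripper's body presses on something with over 40 N, if the wrist force passes 120 N, or if a joint passes its speed limit or range.

## Working session

There is one attempt and no reset: what is moved stays moved. The work goes in short steps, Python scripts to look and compute and a tool call to move; the robot and the scene stay as the last step left them, time stands still between calls to the robot, and variables do not carry over. Pictures are saved under pics/ and viewed, at most 14 in all, crops included, and the job is handed in when it is done.

Besides the shell and the picture viewer there is one more tool, called as name(argument=value, ...), one argument or row to a line, values as JSON. carry_out: Moves the arm, as the interface text tells. Its arguments: {"type":"object","properties":{"targets":{"type":"array","items":{"type":"object","properties":{"tx":{"type":"number"},"ty":{"type":"number"},"tz":{"type":"number"},"rx":{"type":"number"},"ry":{"type":"number"},"rz":{"type":"number"},"fingers":{"type":"number"}}}},"grip_force":{"type":"number"}},"required":["targets"]}

```bash
mkdir -p pics
cat > h.py <<'E'
import numpy as np, cv2
from rig import manip, snapshot, close_job
from scipy.spatial.transform import Rotation as R
def save(s,n): cv2.imwrite('pics/'+n,s['pixels'][:,:,::-1])
E
python3 - <<'E'
from h import *
o=manip.get_obs(); print({k:np.round(v,3) for k,v in o.items()}, manip.tip_extent)
for n in('scene','top'):
    s=snapshot(n); save(s,n+'1.png'); np.savez(n+'1.npz',**s)
    print(n,s['intrinsics'],s['xyz'],s['attitude'])
E
```

```text
{'time_s': np.float64(0.0), 'joint_positions': array([ 1.033,  0.131,  1.489,  0.   ,  1.523, -0.085]), 'dq': array([-0.   ,  0.   , -0.001, -0.   , -0.   ,  0.001]), 'joint_efforts': array([ 0.0000e+00, -5.6940e+01, -5.0055e+01,  0.0000e+00,  1.4000e-02,
        0.0000e+00]), 'tcp_pos': array([0.262, 0.539, 0.255]), 'tool_rot': array([-3.14 , -0.   ,  2.689]), 'wrist_force': array([-0.395, -0.379,  0.424]), 'wrist_torque': array([-0.013,  0.015,  0.036]), 'grasp_force': np.float64(0.0), 'gripper_width': np.float64(0.086)} 0.025
scene [[532.69371346   0.         330.49678714]
 [  0.         532.69371346 238.37703996]
 [  0.           0.           1.        ]] [ 0.02322839 -0.84085817  0.77436389] [-2.20069373  0.01922724 -0.52910762]
top [[468.61880759   0.         320.77219253]
 [  0.         468.61880759 243.60918292]
 [  0.           0.           1.        ]] [0.39573017 0.01728174 1.00594016] [-3.03867872e+00  2.54005685e-03 -1.55594961e+00]
```

View pics/top1.png

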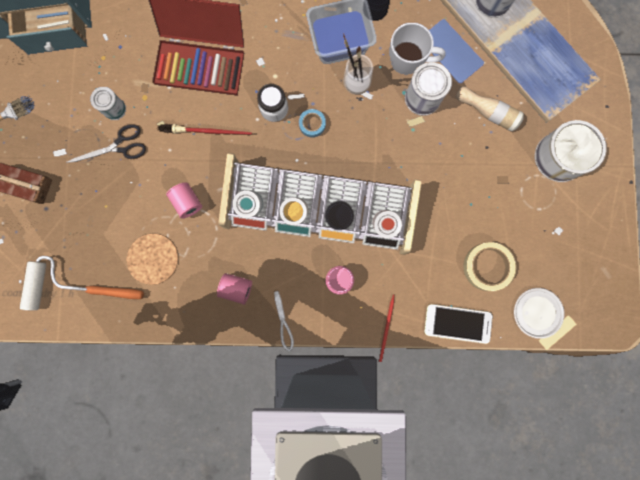

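View pics/scene1.png

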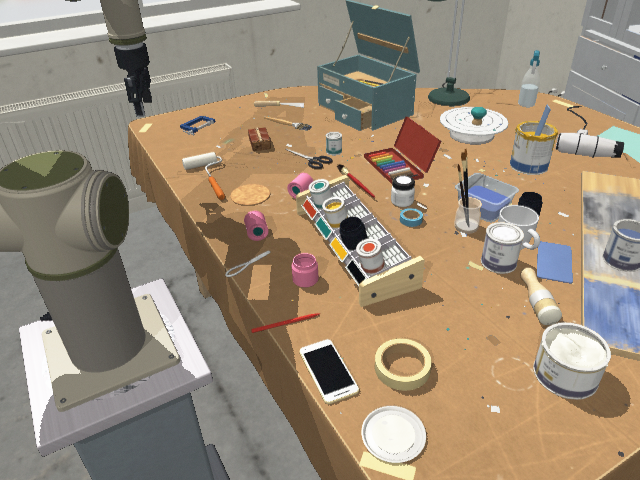

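Tickets in the top view, left to right: rust (250,222), teal (293,229), yellow (337,235), black (382,241). The lanes hold teal (246,204), yellow (294,211), black jar (340,214) and rust (388,224). The pink items at (183,200), (233,289) and (340,280) are decoys, and the white jar with the dark lid (271,98) has the wrong colour and place. I'll confirm this in a crop and measure.

```bash
cat >> h.py <<'E'
def ray(s,uv,z):
    "pixels -> world points on plane z"
    K=s['intrinsics'];Rm=R.from_euler('xyz',s['attitude']).as_matrix()
    uv=np.atleast_2d(uv).astype(float);d=np.c_[uv,np.ones(len(uv))]@np.linalg.inv(K).T@Rm.T
    return s['xyz']+d*((z-s['xyz'][2])/d[:,2])[:,None]
def cloud(s):
    v,u=np.mgrid[:480,:640];K=s['intrinsics'];z=s['z_map']
    p=np.dstack([(u-K[0,2])/K[0,0]*z,(v-K[1,2])/K[1,1]*z,z])
    return p@R.from_euler('xyz',s['attitude']).as_matrix().T+s['xyz']
E
python3 - <<'E'
from h import *
s=dict(np.load('top1.npz'))
c=s['pixels'][145:260,210:430,::-1]; cv2.imwrite('pics/crop1.png',cv2.resize(c,None,fx=3.6,fy=3.6,interpolation=cv2.INTER_CUBIC))
P=cloud(s)
for n,(u,v) in dict(table=(200,240),mat=(151,258),teal=(246,204),yel=(294,211),jar=(340,214),rust=(388,224),pinkstand=(340,280),tkR=(250,222),tkT=(293,229),tkY=(337,235),tkB=(382,241)).items():
    print(n,P[v,u].round(4),s['pixels'][v,u])
# tall tops: depth mask z>0.085 in rack
z=P[:,:,2]; m=np.zeros((480,640),np.uint8); m[170:250,225:415]=(z[170:250,225:415]>0.09)
n,l,st,ce=cv2.connectedComponentsWithStats(m)
for i in range(1,n):
    if st[i,4]>100:
        pts=P[l==i]; (cc,r)=cv2.minEnclosingCircle(pts[:,:2].astype(np.float32)); print(st[i],ce[i].round(1),'mean',pts.mean(0).round(4),'circ',np.round(cc,4),round(r,4),'zr',pts[:,2].min().round(3),pts[:,2].max().round(3))
hsv=cv2.cvtColor(s['pixels'],cv2.COLOR_RGB2HSV)
ends=[]
# mat
m=cv2.inRange(hsv[230:290,120:185],(8,90,150),(18,160,255))
ys,xs=np.nonzero(m);print('mat',len(xs),xs.min()+120,xs.max()+120,ys.min()+230,ys.max()+230)
E
```

```text
table [ 0.5037  0.2828 -0.0012] [178 142 109]
mat [0.4626 0.3835 0.008 ] [226 176 130]
teal [0.5645 0.1682 0.1036] [ 86 144 139]
yel [0.5538 0.0748 0.0933] [236 195 105]
jar [ 0.5514 -0.0165  0.0801] [50 46 47]
rust [ 0.5291 -0.1091  0.1036] [187  86  69]
pinkstand [ 0.4211 -0.0197  0.0314] [235 151 181]
tkR [0.5372 0.1679 0.049 ] [154  69  56]
tkT [0.5248 0.0792 0.0425] [ 62 104 101]
tkY [ 0.5131 -0.012   0.0469] [220 161  80]
tkB [ 0.5019 -0.1046  0.0479] [47 40 37]
[233 191  28  27 592] [246.  203.5] mean [0.5645 0.1673 0.1088] circ [0.4895 0.1025] 0.1268 zr 0.09 1.006
[279 198  28  28 505] [292.7 210. ] mean [0.5534 0.0763 0.1071] circ [0.4849 0.0535] 0.0963 zr 0.09 1.006
[325 201  30  28 217] [339.3 212.6] mean [ 0.5478 -0.0136  0.1169] circ [ 0.485  -0.0011] 0.0912 zr 0.09 1.006
[374 211  28  27 592] [387.1 223.9] mean [ 0.5279 -0.1063  0.112 ] circ [ 0.472  -0.0533] 0.104 zr 0.093 1.006
mat 3764 120 184 230 289
```

View pics/crop1.png

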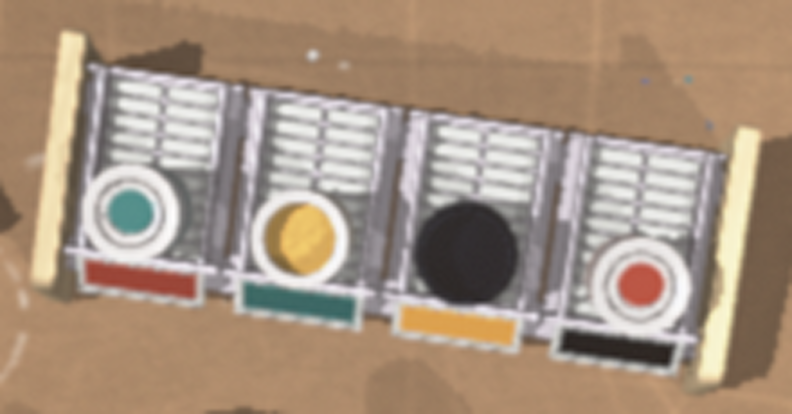

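The crop confirms it. The lanes hold teal in rust's lane, yellow in teal's, the black jar in yellow's and rust in black's, with tickets at crop (142,280), (300,302), (458,326) and (618,348). Next I'll get the precise frame.

Run:
```python
from h import *
s=dict(np.load('top1.npz')); hsv=cv2.cvtColor(s['pixels'],cv2.COLOR_RGB2HSV); P=cloud(s)
def blob(lo,hi,u,v,w,h):
    m=cv2.inRange(hsv[v-h:v+h,u-w:u+w],lo,hi); n,l,st,ce=cv2.connectedComponentsWithStats(m)
    i=1+np.argmax(st[1:,4]); ys,xs=np.nonzero(l==i)
    return cv2.minAreaRect(np.c_[xs+u-w,ys+v-h].astype(np.float32)), st[i,4]
T=[]
for n,lo,hi,u,v in [('R',(0,120,80),(8,255,255),250,222),('T',(80,60,40),(100,255,140),293,229),('Y',(12,120,150),(25,255,255),337,235),('B',(0,0,0),(180,120,70),382,241)]:
    r,a=blob(lo,hi,u,v,24,8); w=ray(s,[r[0]],0.046)[0]; T.append(w); print(n,np.round(r[0],1),np.round(r[1],1),a,w.round(4))
T=np.array(T); print('spacing',np.linalg.norm(np.diff(T,axis=0),axis=1).round(4))
f=np.polyfit(T[:,1],T[:,0],1); yaw=-np.arctan(f[0]); lx=np.array([np.cos(yaw),np.sin(yaw)]); ly=np.array([-lx[1],lx[0]])
print('yaw',np.degrees(yaw), 'ticket y in rack', (T[:,:2]@ly).round(4),'x',(T[:,:2]@lx).round(4))
# pots
z=P[:,:,2]
t=np.radians(13)
for n,u,v,h in [('teal',246,204,.058),('yel',293,210,.058),('rust',387,224,.058)]:
    m=np.zeros((480,640),np.uint8); q=np.s_[v-22:v+22,u-22:u+22]
    m[q]=((hsv[q][:,:,1]<45)&(hsv[q][:,:,2]>150)&(z[q]>.09))
    c=max(cv2.findContours(m,cv2.RETR_EXTERNAL,cv2.CHAIN_APPROX_NONE)[0],key=cv2.contourArea)
    e=cv2.fitEllipse(c); w=ray(s,[e[0]],0.05+h*np.cos(t))[0]
    b=w[:2]+lx*h*np.sin(t); print(n,np.round(e[0],1),np.round(e[1],1),'top',w.round(4),'base',b.round(4),'rack x,y',(b@lx).round(4),(b@ly).round(4))
q=np.s_[190:240,315:365]; m=np.zeros((480,640),np.uint8); m[q]=(hsv[q][:,:,2]<75)
m[232:]=0
c=max(cv2.findContours(m,cv2.RETR_EXTERNAL,cv2.CHAIN_APPROX_NONE)[0],key=cv2.contourArea); e=cv2.minEnclosingCircle(c)
w=ray(s,[e[0]],0.05+.05*np.cos(t))[0]; b=w[:2]+lx*.05*np.sin(t); print('jar',e,w.round(4),b.round(4),(b@lx).round(4),(b@ly).round(4))
# end boards of rack: yellow-ish pale wood
m=cv2.inRange(hsv[140:255,210:430],(18,30,170),(32,140,255)); n,l,st,ce=cv2.connectedComponentsWithStats(m)
for i in range(1,n):
    if st[i,4]>100: print('board',ce[i]+[210,140],P[140:255,210:430][l==i].mean(0).round(4), ray(s,[ce[i]+[210,140]],.09)[0].round(4), st[i])
# mat: depth slab + colour, print edges
r,a=blob((5,60,190),(20,150,255),152,258,34,34); print('mat',r,a,ray(s,[r[0]],.004)[0].round(4))
```

```text
R [248.5 222.2] [29.8  5.1] 155 [0.5372 0.1715 0.046 ]
T [292.5 228.5] [30.   5.4] 165 [0.5254 0.0801 0.046 ]
Y [336.8 235.1] [30.4  6. ] 182 [ 0.513  -0.0116  0.046 ]
B [380.9 241.3] [29.8  5.1] 154 [ 0.5015 -0.1026  0.046 ]
spacing [0.0922 0.0925 0.0917]
yaw -7.447799918900748 ticket y in rack [ 0.2397  0.1475  0.055  -0.0367] x [0.5104 0.5105 0.5102 0.5105]
teal [245.9 203.6] [26.3 26.6] top [0.5647 0.1679 0.1065] base [0.5777 0.1662] rack x,y 0.5512 0.2396
yel [292.6 210.8] [26.2 26.4] top [0.5519 0.0766 0.1065] base [0.5648 0.0749] rack x,y 0.5503 0.1475
rust [387.1 223.9] [26.5 26.6] top [ 0.5287 -0.107   0.1065] base [ 0.5417 -0.1087] rack x,y 0.5512 -0.0376
jar ((339.3343811035156, 215.28981018066406), 14.352082252502441) [ 0.5457 -0.0145  0.0987] [ 0.5568 -0.016 ] 0.5542 0.0563
board [225.734375   188.27901786] [0.601  0.2148 0.0758] [0.5982 0.2118 0.09  ] [  9  14  15  71 448]
board [412.11153119 215.54820416] [ 0.5529 -0.1637  0.0638] [ 0.5487 -0.1586  0.09  ] [193  40  18  72 529]
mat ((151.0, 259.0), (50.0, 50.0), 90.0) 2011 [0.4607 0.3849 0.004 ]
```

```bash
cat >> h.py <<'E'
yaw=np.radians(-7.45); LX=np.array([np.cos(yaw),np.sin(yaw),0]); LY=np.array([-LX[1],LX[0],0])
LANE=dict(rust=.2397,teal=.1475,yellow=.055,black=-.0367); MAT=np.array([.4607,.3849,.004])
T0=np.radians(13); AX=-np.sin(T0)*LX+np.cos(T0)*np.array([0,0,1])
def lane(n,k,dx=0,up=0,x=.5512):
    "TCP for a pot in lane n held k up its axis"
    return (x+dx)*LX+LANE[n]*LY+[0,0,.0495+dx*np.tan(T0)+up]+k*AX
def go(name,p,tilt=13):
    o=manip.get_obs(); Rc=R.from_euler('xyz',o['tool_rot'])
    z=np.cross(LX,LY); down=R.from_matrix(np.c_[LY,LX,[0,0,-1]])
    Rt=R.from_rotvec(-np.radians(tilt)*LY)*down
    print(name,'d mm',((p-o['tcp_pos'])*1e3).round(1),'rot',np.degrees((Rt*Rc.inv()).as_rotvec()).round(2))
E
python3 - <<'E'
from h import *
go('teal above',lane('rust',.046,up=.12)); print(lane('rust',.046))
E
```

```text
teal above d mm [ 305.1 -371.6  -41. ] rot [  6.62 -12.32 -71.18]
[0.56736632 0.16754913 0.09432102]
```

carry_out(
  targets=[
    {"tx": 0.305, "ty": -0.3715, "tz": -0.041, "rx": 6.6, "ry": -12.3, "rz": -71.2, "fingers": 1},
    {"tx": 0.305, "ty": -0.3715, "tz": -0.041, "rx": 6.6, "ry": -12.3, "rz": -71.2, "fingers": 1},
    {"tx": 0.305, "ty": -0.3715, "tz": -0.041, "rx": 6.6, "ry": -12.3, "rz": -71.2, "fingers": 1},
    {"tx": 0.305, "ty": -0.3715, "tz": -0.041, "rx": 6.6, "ry": -12.3, "rz": -71.2, "fingers": 1},
    {"tx": 0.305, "ty": -0.3715, "tz": -0.041, "rx": 6.6, "ry": -12.3, "rz": -71.2, "fingers": 1},
    {"tx": 0.305, "ty": -0.3715, "tz": -0.041, "rx": 6.6, "ry": -12.3, "rz": -71.2, "fingers": 1},
    {"tx": 0.305, "ty": -0.3715, "tz": -0.041, "rx": 6.6, "ry": -12.3, "rz": -71.2, "fingers": 1},
    {"tx": 0.305, "ty": -0.3715, "tz": -0.041, "rx": 6.6, "ry": -12.3, "rz": -71.2, "fingers": 1},
    {"tx": 0.305, "ty": -0.3715, "tz": -0.041, "rx": 6.6, "ry": -12.3, "rz": -71.2, "fingers": 1},
    {"tx": 0.305, "ty": -0.3715, "tz": -0.041, "rx": 6.6, "ry": -12.3, "rz": -71.2, "fingers": 1},
    {"tx": 0.305, "ty": -0.3715, "tz": -0.041, "rx": 6.6, "ry": -12.3, "rz": -71.2, "fingers": 1},
  ],
)

```text
time_s: 1.48
tcp_pos: [0.5668, 0.1692, 0.2153]
tool_rot: [2.914, 0.0, 1.442]
wrist_force: [0.5, -0.2, 1.2]
gripper_width: 0.085
grasp_force: 0.0
```

Run:
```python
from h import *
go('above',lane('rust',.046,up=.12)); go('grasp',lane('rust',.046))
s=snapshot('scene'); save(s,'s2.png')
```

```text
above d mm [ 0.5 -1.6 -0.9] rot [ 0.01  0.05 -0.06]
grasp d mm [   0.5   -1.6 -120.9] rot [ 0.01  0.05 -0.06]
```

View pics/s2.png

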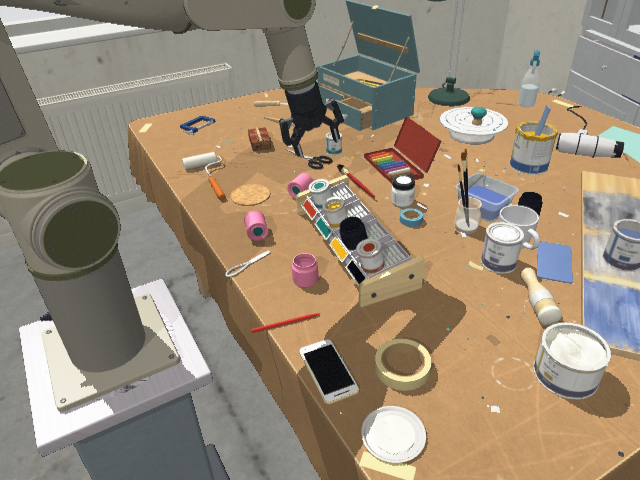

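The gripper hangs over the rack's left lane at about (315,130), with its jaw line along the lane. I'll descend along the pot axis and grip.

carry_out(
  targets=[
    {"tx": -0.0105, "ty": 0, "tz": -0.062, "fingers": 1},
    {"tx": -0.0105, "ty": 0, "tz": -0.072, "fingers": 1},
    {"tx": -0.005, "ty": -0.001, "tz": -0.097, "fingers": 1},
    {"tx": 0.0005, "ty": -0.0015, "tz": -0.121, "fingers": 1},
    {"tx": 0.0005, "ty": -0.0015, "tz": -0.121, "fingers": 1},
    {"tx": 0.0005, "ty": -0.0015, "tz": -0.121, "fingers": -0.5},
    {"tx": 0.0005, "ty": -0.0015, "tz": -0.121, "fingers": -0.5},
    {"tx": 0.0005, "ty": -0.0015, "tz": -0.121, "fingers": -0.5},
    {"tx": 0.0005, "ty": -0.0015, "tz": -0.121, "fingers": -0.5},
    {"tx": 0.0005, "ty": -0.0015, "tz": -0.121, "fingers": -0.5},
  ],
  grip_force=30,
)

```text
validation failed for argument at $.ta...
```

Run:
```python
from h import *
go('err',lane('rust',.046)); o=manip.get_obs(); print(o['wrist_force'],o['gripper_width'],o['grasp_force'])
go('lift',lane('rust',.046,up=.09)); go('mat above',MAT+[0,0,.046+.006+.09],0); go('mat',MAT+[0,0,.046+.0015],0)
```

```text
err d mm [   0.5   -1.7 -121.1] rot [ 0.02  0.07 -0.08]
[ 0.10656306  0.41973133 -0.19233121] 0.08548936405362721 0.0
lift d mm [  0.5  -1.7 -31.1] rot [ 0.02  0.07 -0.08]
mat above d mm [-106.2  215.7  -69.4] rot [ 1.69 12.96 -0.08]
mat d mm [-106.2  215.7 -163.9] rot [ 1.69 12.96 -0.08]
```

carry_out(
  targets=[
    {"tx": -0.0105, "ty": 0, "tz": -0.062, "rx": 0, "ry": 0, "rz": 0, "fingers": 1},
    {"tx": -0.0105, "ty": 0, "tz": -0.072, "rx": 0, "ry": 0, "rz": 0, "fingers": 1},
    {"tx": -0.005, "ty": -0.001, "tz": -0.097, "rx": 0, "ry": 0, "rz": 0, "fingers": 1},
    {"tx": 0.0005, "ty": -0.0015, "tz": -0.121, "rx": 0, "ry": 0, "rz": 0, "fingers": 1},
    {"tx": 0.0005, "ty": -0.0015, "tz": -0.121, "rx": 0, "ry": 0, "rz": 0, "fingers": 1},
    {"tx": 0.0005, "ty": -0.0015, "tz": -0.121, "rx": 0, "ry": 0, "rz": 0, "fingers": -0.5},
    {"tx": 0.0005, "ty": -0.0015, "tz": -0.121, "rx": 0, "ry": 0, "rz": 0, "fingers": -0.5},
    {"tx": 0.0005, "ty": -0.0015, "tz": -0.121, "rx": 0, "ry": 0, "rz": 0, "fingers": -0.5},
    {"tx": 0.0005, "ty": -0.0015, "tz": -0.121, "rx": 0, "ry": 0, "rz": 0, "fingers": -0.5},
    {"tx": 0.0005, "ty": -0.0015, "tz": -0.121, "rx": 0, "ry": 0, "rz": 0, "fingers": -0.5},
  ],
  grip_force=30,
)

```text
time_s: 2.78
tcp_pos: [0.5691, 0.167, 0.0965]
tool_rot: [2.911, -0.001, 1.441]
wrist_force: [-2.9, 0.5, 4.9]
gripper_width: 0.0521
grasp_force: 31.2
```

Run:
```python
from h import *
go('err',lane('rust',.046)); o=manip.get_obs(); print(o['wrist_force'],o['gripper_width'],o['grasp_force'])
go('lift',lane('rust',.046,up=.09)); go('mat above',MAT+[0,0,.046+.006+.09],0); go('mat',MAT+[0,0,.046+.0015],0)
```

```text
err d mm [-1.8  0.5 -2.2] rot [-0.03  0.24  0.01]
[-2.91129268  0.5115186   4.92694148] 0.052082299528589907 31.18189036846161
lift d mm [-1.8  0.5 87.8] rot [-0.03  0.24  0.01]
mat above d mm [-108.4  217.9   49.5] rot [ 1.66 13.13  0.02]
mat d mm [-108.4  217.9  -45. ] rot [ 1.66 13.13  0.02]
```

carry_out(
  targets=[
    {"tx": 0, "ty": 0, "tz": 0.03, "rx": 0, "ry": 0, "rz": 0, "fingers": -0.5},
    {"tx": 0, "ty": 0, "tz": 0.085, "rx": 0, "ry": 0, "rz": 0, "fingers": -0.5},
    {"tx": -0.03, "ty": 0.04, "tz": 0.1, "rx": 0, "ry": 4, "rz": 0, "fingers": -0.5},
    {"tx": -0.05, "ty": 0.09, "tz": 0.1, "rx": 0.6, "ry": 8, "rz": 0, "fingers": -0.5},
    {"tx": -0.07, "ty": 0.14, "tz": 0.1, "rx": 1, "ry": 10, "rz": 0, "fingers": -0.5},
    {"tx": -0.09, "ty": 0.18, "tz": 0.09, "rx": 1.7, "ry": 12.9, "rz": 0, "fingers": -0.5},
    {"tx": -0.107, "ty": 0.217, "tz": 0.06, "rx": 1.7, "ry": 12.9, "rz": 0, "fingers": -0.5},
    {"tx": -0.107, "ty": 0.217, "tz": 0.02, "rx": 1.7, "ry": 12.9, "rz": 0, "fingers": -0.5},
    {"tx": -0.107, "ty": 0.217, "tz": -0.02, "rx": 1.7, "ry": 12.9, "rz": 0, "fingers": -0.5},
    {"tx": -0.107, "ty": 0.217, "tz": -0.02, "rx": 1.7, "ry": 12.9, "rz": 0, "fingers": -0.5},
    {"tx": -0.107, "ty": 0.217, "tz": -0.02, "rx": 1.7, "ry": 12.9, "rz": 0, "fingers": -0.5},
  ],
)

```text
time_s: 4.15
tcp_pos: [0.4618, 0.384, 0.0762]
tool_rot: [3.139, -0.001, 1.44]
wrist_force: [-0.1, 1.3, -0.4]
gripper_width: 0.0523
grasp_force: 32.0
```

Run:
```python
from h import *
go('mat',MAT+[0,0,.048],0)
s=snapshot('scene'); c=s['pixels'][120:300,150:400,::-1]; cv2.imwrite('pics/s3.png',cv2.resize(c,None,fx=3,fy=3))
```

```text
mat d mm [ -1.1   0.9 -24.2] rot [-0.05  0.15  0.03]
```

View pics/s3.png

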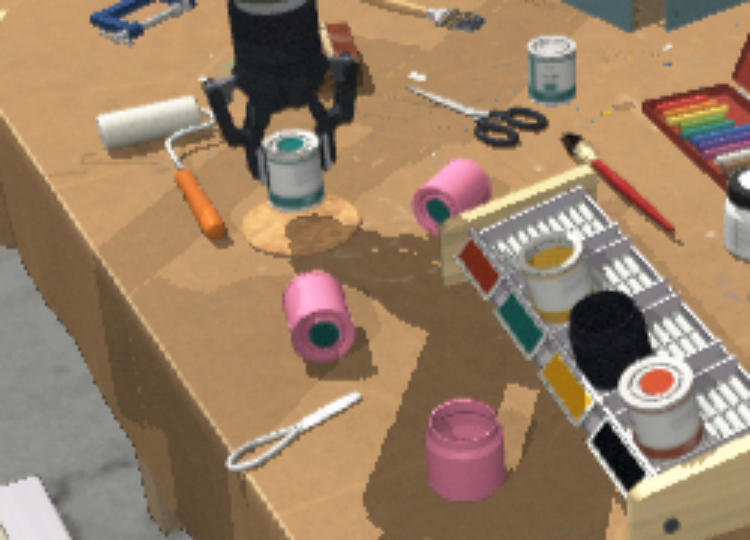

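The teal pot hangs upright over the mat at crop (293,170). I'll lower it and let go.

carry_out(
  targets=[
    {"tx": 0, "ty": 0, "tz": -0.015, "rx": 0, "ry": 0, "rz": 0, "fingers": -0.5},
    {"tx": 0, "ty": 0, "tz": -0.022, "rx": 0, "ry": 0, "rz": 0, "fingers": -0.5},
    {"tx": 0, "ty": 0, "tz": -0.024, "rx": 0, "ry": 0, "rz": 0, "fingers": -0.5},
    {"tx": 0, "ty": 0, "tz": -0.024, "rx": 0, "ry": 0, "rz": 0, "fingers": -0.5},
  ],
)

```text
time_s: 4.7
tcp_pos: [0.4613, 0.3837, 0.0514]
tool_rot: [3.14, -0.0, 1.44]
wrist_force: [-4.3, -2.1, 9.4]
gripper_width: 0.0522
grasp_force: 33.3
```

carry_out(
  targets=[
    {"tx": 0, "ty": 0, "tz": 0.001, "rx": 0, "ry": 0, "rz": 0, "fingers": 0},
    {"tx": 0, "ty": 0, "tz": 0.001, "rx": 0, "ry": 0, "rz": 0, "fingers": 1},
    {"tx": 0, "ty": 0, "tz": 0.001, "rx": 0, "ry": 0, "rz": 0, "fingers": 1},
    {"tx": 0, "ty": 0, "tz": 0.001, "rx": 0, "ry": 0, "rz": 0, "fingers": 1},
    {"tx": 0, "ty": 0, "tz": 0.03, "rx": 0, "ry": 0, "rz": 0, "fingers": 1},
    {"tx": 0, "ty": 0, "tz": 0.09, "rx": 0, "ry": 0, "rz": 0, "fingers": 1},
    {"tx": 0, "ty": 0, "tz": 0.15, "rx": 0, "ry": 0, "rz": 0, "fingers": 1},
    {"tx": 0, "ty": 0, "tz": 0.15, "rx": 0, "ry": 0, "rz": 0, "fingers": 1},
  ],
)

```text
time_s: 5.7
tcp_pos: [0.4641, 0.3857, 0.2077]
tool_rot: [3.132, -0.008, 1.44]
wrist_force: [1.0, 0.4, -0.2]
gripper_width: 0.0854
grasp_force: 0.0
```

Run:
```python
from h import *
go('rust above50',lane('black',.047)+.06*AX+[0,0,.05]); go('grasp',lane('black',.047))
s=snapshot('top'); c=s['pixels'][150:300,110:430,::-1]; cv2.imwrite('pics/t4.png',cv2.resize(c,None,fx=2.4,fy=2.4))
```

```text
rust above50 d mm [  53.9 -490.5   -3.9] rot [ -2.06 -12.27  -0.03]
grasp d mm [  67.2 -492.2 -112.4] rot [ -2.06 -12.27  -0.03]
```

View pics/t4.png

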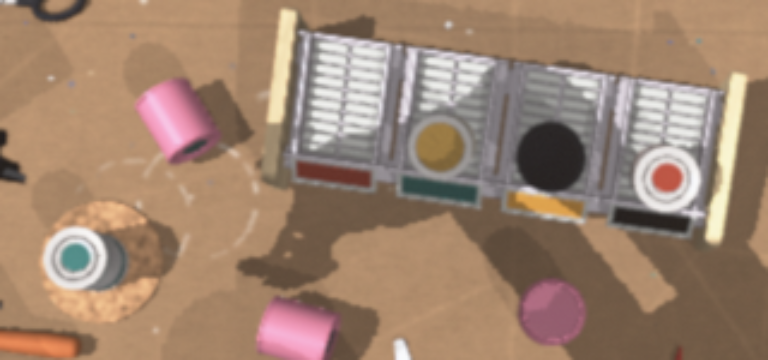

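The top view shows the teal pot standing on the mat at (75,258), the rust lane empty and the others undisturbed. Next is rust.

carry_out(
  targets=[
    {"tx": 0.01, "ty": -0.06, "tz": 0, "rx": -0.5, "ry": -3, "rz": 0, "fingers": 1},
    {"tx": 0.02, "ty": -0.12, "tz": 0, "rx": -1, "ry": -6, "rz": 0, "fingers": 1},
    {"tx": 0.027, "ty": -0.18, "tz": 0, "rx": -2, "ry": -12.3, "rz": 0, "fingers": 1},
    {"tx": 0.034, "ty": -0.24, "tz": 0, "rx": -2, "ry": -12.3, "rz": 0, "fingers": 1},
    {"tx": 0.04, "ty": -0.3, "tz": 0, "rx": -2, "ry": -12.3, "rz": 0, "fingers": 1},
    {"tx": 0.047, "ty": -0.36, "tz": 0, "rx": -2, "ry": -12.3, "rz": 0, "fingers": 1},
    {"tx": 0.05, "ty": -0.42, "tz": 0, "rx": -2, "ry": -12.3, "rz": 0, "fingers": 1},
    {"tx": 0.054, "ty": -0.48, "tz": 0, "rx": -2, "ry": -12.3, "rz": 0, "fingers": 1},
    {"tx": 0.054, "ty": -0.4905, "tz": -0.004, "rx": -2, "ry": -12.3, "rz": 0, "fingers": 1},
    {"tx": 0.054, "ty": -0.4905, "tz": -0.004, "rx": -2, "ry": -12.3, "rz": 0, "fingers": 1},
    {"tx": 0.054, "ty": -0.4905, "tz": -0.004, "rx": -2, "ry": -12.3, "rz": 0, "fingers": 1},
  ],
)

```text
time_s: 7.12
tcp_pos: [0.5146, -0.1054, 0.1954]
tool_rot: [2.925, 0.006, 1.441]
wrist_force: [1.0, 0.4, -1.0]
gripper_width: 0.0857
grasp_force: 0.0
```

Run:
```python
from h import *
go('pre',lane('black',.047)+.06*AX); go('grasp',lane('black',.047))
```

```text
pre d mm [  3.3   0.7 -41.6] rot [ 0.27 -0.61 -0.01]
grasp d mm [  16.7   -1.  -100.1] rot [ 0.27 -0.61 -0.01]
```

carry_out(
  targets=[
    {"tx": 0.0033, "ty": 0.0005, "tz": -0.042, "rx": 0.3, "ry": -0.6, "rz": 0, "fingers": 1},
    {"tx": 0.0033, "ty": 0.0005, "tz": -0.042, "rx": 0.3, "ry": -0.6, "rz": 0, "fingers": 1},
    {"tx": 0.01, "ty": 0, "tz": -0.071, "rx": 0.3, "ry": -0.6, "rz": 0, "fingers": 1},
    {"tx": 0.0165, "ty": -0.001, "tz": -0.1, "rx": 0.3, "ry": -0.6, "rz": 0, "fingers": 1},
    {"tx": 0.0165, "ty": -0.001, "tz": -0.1, "rx": 0.3, "ry": -0.6, "rz": 0, "fingers": 1},
    {"tx": 0.0165, "ty": -0.001, "tz": -0.1, "rx": 0.3, "ry": -0.6, "rz": 0, "fingers": -0.5},
    {"tx": 0.0165, "ty": -0.001, "tz": -0.1, "rx": 0.3, "ry": -0.6, "rz": 0, "fingers": -0.5},
    {"tx": 0.0165, "ty": -0.001, "tz": -0.1, "rx": 0.3, "ry": -0.6, "rz": 0, "fingers": -0.5},
    {"tx": 0.0165, "ty": -0.001, "tz": -0.1, "rx": 0.3, "ry": -0.6, "rz": 0, "fingers": -0.5},
    {"tx": 0.0165, "ty": -0.001, "tz": -0.1, "rx": 0.3, "ry": -0.6, "rz": 0, "fingers": -0.5},
  ],
)

```text
time_s: 8.38
tcp_pos: [0.5327, -0.1083, 0.0986]
tool_rot: [2.91, 0.001, 1.44]
wrist_force: [-2.1, 1.8, 7.5]
gripper_width: 0.0521
grasp_force: 31.1
```

Run:
```python
from h import *
go('err',lane('black',.047)); o=manip.get_obs(); print(o['wrist_force'],o['gripper_width'])
print((lane('rust',.047)-lane('black',.047)).round(4))
```

```text
err d mm [-1.4  1.8 -3.3] rot [0.07 0.25 0.07]
[-2.13324309  1.78216146  7.45835207] 0.052056733251107275
[0.0358 0.2741 0.    ]
```

carry_out(
  targets=[
    {"tx": 0, "ty": 0, "tz": 0.03, "rx": 0, "ry": 0, "rz": 0, "fingers": -0.5},
    {"tx": 0, "ty": 0, "tz": 0.085, "rx": 0, "ry": 0, "rz": 0, "fingers": -0.5},
    {"tx": 0.005, "ty": 0.03, "tz": 0.1, "rx": 0, "ry": 0, "rz": 0, "fingers": -0.5},
    {"tx": 0.012, "ty": 0.09, "tz": 0.1, "rx": 0, "ry": 0, "rz": 0, "fingers": -0.5},
    {"tx": 0.02, "ty": 0.15, "tz": 0.1, "rx": 0, "ry": 0, "rz": 0, "fingers": -0.5},
    {"tx": 0.028, "ty": 0.21, "tz": 0.1, "rx": 0, "ry": 0, "rz": 0, "fingers": -0.5},
    {"tx": 0.035, "ty": 0.26, "tz": 0.1, "rx": 0, "ry": 0, "rz": 0, "fingers": -0.5},
    {"tx": 0.038, "ty": 0.275, "tz": 0.07, "rx": 0, "ry": 0, "rz": 0, "fingers": -0.5},
    {"tx": 0.038, "ty": 0.275, "tz": 0.03, "rx": 0, "ry": 0, "rz": 0, "fingers": -0.5},
    {"tx": 0.038, "ty": 0.275, "tz": 0.03, "rx": 0, "ry": 0, "rz": 0, "fingers": -0.5},
    {"tx": 0.038, "ty": 0.275, "tz": 0.03, "rx": 0, "ry": 0, "rz": 0, "fingers": -0.5},
  ],
)

```text
time_s: 9.75
tcp_pos: [0.5702, 0.1669, 0.1281]
tool_rot: [2.912, -0.0, 1.439]
wrist_force: [-0.6, -0.8, 0.1]
gripper_width: 0.052
grasp_force: 32.1
```

Run:
```python
from h import *
go('place',lane('rust',.050,dx=.003,up=.001)); o=manip.get_obs(); print(o['wrist_force'],o['gripper_width'])
s=snapshot('scene'); c=s['pixels'][140:310,230:450,::-1]; cv2.imwrite('pics/s5.png',cv2.resize(c,None,fx=3.4,fy=3.4))
```

```text
place d mm [ -0.8   0.3 -28.2] rot [0.01 0.16 0.09]
[-0.58886446 -0.83841566  0.12713047] 0.05202599733566489
```

View pics/s5.png

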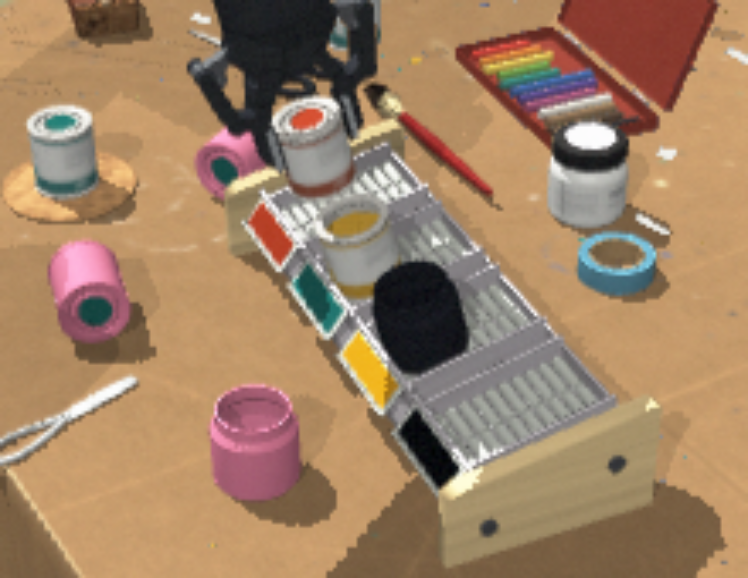

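The rust pot hangs over the rust lane at (318,150), tilted to match the slope, and teal stands on the mat at (62,150). I'll set rust down.

carry_out(
  targets=[
    {"tx": 0, "ty": 0, "tz": -0.018, "rx": 0, "ry": 0, "rz": 0, "fingers": -0.5},
    {"tx": 0, "ty": 0, "tz": -0.026, "rx": 0, "ry": 0, "rz": 0, "fingers": -0.5},
    {"tx": 0, "ty": 0, "tz": -0.0285, "rx": 0, "ry": 0, "rz": 0, "fingers": -0.5},
    {"tx": 0, "ty": 0, "tz": -0.0285, "rx": 0, "ry": 0, "rz": 0, "fingers": -0.5},
  ],
)

```text
time_s: 10.3
tcp_pos: [0.5703, 0.1672, 0.0988]
tool_rot: [2.912, -0.0, 1.44]
wrist_force: [-1.5, 0.1, 6.3]
gripper_width: 0.0518
grasp_force: 32.9
```

Contact is light at 6 N, so I'll release and retreat along the axis.

carry_out(
  targets=[
    {"tx": 0, "ty": 0, "tz": 0.0005, "rx": 0, "ry": 0, "rz": 0, "fingers": 0.3},
    {"tx": 0, "ty": 0, "tz": 0.0005, "rx": 0, "ry": 0, "rz": 0, "fingers": 1},
    {"tx": 0, "ty": 0, "tz": 0.0005, "rx": 0, "ry": 0, "rz": 0, "fingers": 1},
    {"tx": 0, "ty": 0, "tz": 0.0005, "rx": 0, "ry": 0, "rz": 0, "fingers": 1},
    {"tx": -0.0065, "ty": 0.001, "tz": 0.029, "rx": 0, "ry": 0, "rz": 0, "fingers": 1},
    {"tx": -0.0135, "ty": 0.002, "tz": 0.059, "rx": 0, "ry": 0, "rz": 0, "fingers": 1},
    {"tx": -0.018, "ty": 0, "tz": 0.11, "rx": 0, "ry": 0, "rz": 0, "fingers": 1},
    {"tx": -0.025, "ty": -0.04, "tz": 0.11, "rx": 0, "ry": 0, "rz": 0, "fingers": 1},
    {"tx": -0.03, "ty": -0.1, "tz": 0.11, "rx": 0, "ry": 0, "rz": 0, "fingers": 1},
    {"tx": -0.036, "ty": -0.16, "tz": 0.11, "rx": 0, "ry": 0, "rz": 0, "fingers": 1},
    {"tx": -0.04, "ty": -0.182, "tz": 0.11, "rx": 0, "ry": 0, "rz": 0, "fingers": 1},
    {"tx": -0.04, "ty": -0.182, "tz": 0.11, "rx": 0, "ry": 0, "rz": 0, "fingers": 1},
  ],
)

```text
time_s: 11.8
tcp_pos: [0.5293, -0.0166, 0.2079]
tool_rot: [2.913, 0.0, 1.436]
wrist_force: [0.5, 1.6, 0.6]
gripper_width: 0.0854
grasp_force: 0.0
```

Run:
```python
from h import *
go('pre',lane('yellow',.043,x=.5537)+.06*AX); go('grasp',lane('yellow',.043,x=.5537))
```

```text
pre d mm [  3.9   2.3 -58. ] rot [0.03 0.08 0.25]
grasp d mm [  17.3    0.6 -116.5] rot [0.03 0.08 0.25]
```

carry_out(
  targets=[
    {"tx": 0.004, "ty": 0.002, "tz": -0.058, "rx": 0, "ry": 0, "rz": 0.2, "fingers": 1},
    {"tx": 0.004, "ty": 0.002, "tz": -0.058, "rx": 0, "ry": 0, "rz": 0.2, "fingers": 1},
    {"tx": 0.0107, "ty": 0.0015, "tz": -0.087, "rx": 0, "ry": 0, "rz": 0.2, "fingers": 1},
    {"tx": 0.0173, "ty": 0.001, "tz": -0.1155, "rx": 0, "ry": 0, "rz": 0.2, "fingers": 1},
    {"tx": 0.0173, "ty": 0.001, "tz": -0.1155, "rx": 0, "ry": 0, "rz": 0.2, "fingers": 1},
    {"tx": 0.0173, "ty": 0.001, "tz": -0.1155, "rx": 0, "ry": 0, "rz": 0.2, "fingers": -0.5},
    {"tx": 0.0173, "ty": 0.001, "tz": -0.1155, "rx": 0, "ry": 0, "rz": 0.2, "fingers": -0.5},
    {"tx": 0.0173, "ty": 0.001, "tz": -0.1155, "rx": 0, "ry": 0, "rz": 0.2, "fingers": -0.5},
    {"tx": 0.0173, "ty": 0.001, "tz": -0.1155, "rx": 0, "ry": 0, "rz": 0.2, "fingers": -0.5},
    {"tx": 0.0173, "ty": 0.001, "tz": -0.1155, "rx": 0, "ry": 0, "rz": 0.2, "fingers": -0.5},
  ],
)

```text
time_s: 13.05
tcp_pos: [0.5483, -0.0139, 0.095]
tool_rot: [2.91, -0.0, 1.443]
wrist_force: [-2.2, 1.7, 7.6]
gripper_width: 0.0563
grasp_force: 32.3
```

Run:
```python
from h import *
go('err',lane('yellow',.043,x=.5537)); print((lane('black',.047)-lane('yellow',.047)).round(4))
```

```text
err d mm [-1.7 -2.1 -3.6] rot [ 0.03  0.29 -0.14]
[-0.0119 -0.0909  0.    ]
```

carry_out(
  targets=[
    {"tx": 0, "ty": 0, "tz": 0.03, "rx": 0, "ry": 0, "rz": 0, "fingers": -0.5},
    {"tx": 0, "ty": 0, "tz": 0.085, "rx": 0, "ry": 0, "rz": 0, "fingers": -0.5},
    {"tx": -0.003, "ty": -0.03, "tz": 0.09, "rx": 0, "ry": 0, "rz": 0, "fingers": -0.5},
    {"tx": -0.007, "ty": -0.07, "tz": 0.09, "rx": 0, "ry": 0, "rz": 0, "fingers": -0.5},
    {"tx": -0.009, "ty": -0.092, "tz": 0.07, "rx": 0, "ry": 0, "rz": 0, "fingers": -0.5},
    {"tx": -0.009, "ty": -0.092, "tz": 0.03, "rx": 0, "ry": 0, "rz": 0, "fingers": -0.5},
    {"tx": -0.009, "ty": -0.092, "tz": 0.02, "rx": 0, "ry": 0, "rz": 0, "fingers": -0.5},
    {"tx": -0.009, "ty": -0.092, "tz": 0.02, "rx": 0, "ry": 0, "rz": 0, "fingers": -0.5},
  ],
)

```text
time_s: 14.05
tcp_pos: [0.5375, -0.1056, 0.1124]
tool_rot: [2.914, 0.0, 1.443]
wrist_force: [0.0, 0.3, 0.1]
gripper_width: 0.0565
grasp_force: 32.9
```

Run:
```python
from h import *
go('place',lane('black',.0465,dx=.003,up=.001,x=.5537)); o=manip.get_obs(); print(o['wrist_force'],o['gripper_width'])
```

```text
place d mm [ -0.6  -1.6 -15.9] rot [ 0.    0.02 -0.15]
[0.02369785 0.25690366 0.14148263] 0.05649162153304496
```

carry_out(
  targets=[
    {"tx": 0, "ty": -0.001, "tz": -0.01, "rx": 0, "ry": 0, "rz": 0, "fingers": -0.5},
    {"tx": 0, "ty": -0.001, "tz": -0.015, "rx": 0, "ry": 0, "rz": 0, "fingers": -0.5},
    {"tx": 0, "ty": -0.001, "tz": -0.0165, "rx": 0, "ry": 0, "rz": 0, "fingers": -0.5},
    {"tx": 0, "ty": -0.001, "tz": -0.0165, "rx": 0, "ry": 0, "rz": 0, "fingers": -0.5},
  ],
)

```text
time_s: 14.55
tcp_pos: [0.5378, -0.1069, 0.0959]
tool_rot: [2.913, 0.0, 1.443]
wrist_force: [-1.0, 0.4, -0.2]
gripper_width: 0.0568
grasp_force: 32.9
```

carry_out(
  targets=[
    {"tx": 0, "ty": 0, "tz": -0.0015, "rx": 0, "ry": 0, "rz": 0, "fingers": -0.5},
    {"tx": 0, "ty": 0, "tz": -0.0015, "rx": 0, "ry": 0, "rz": 0, "fingers": 0.3},
    {"tx": 0, "ty": 0, "tz": 0, "rx": 0, "ry": 0, "rz": 0, "fingers": 1},
    {"tx": 0, "ty": 0, "tz": 0, "rx": 0, "ry": 0, "rz": 0, "fingers": 1},
    {"tx": 0, "ty": 0, "tz": 0, "rx": 0, "ry": 0, "rz": 0, "fingers": 1},
    {"tx": -0.0065, "ty": 0.001, "tz": 0.029, "rx": 0, "ry": 0, "rz": 0, "fingers": 1},
    {"tx": -0.0135, "ty": 0.002, "tz": 0.059, "rx": 0, "ry": 0, "rz": 0, "fingers": 1},
    {"tx": -0.015, "ty": 0.03, "tz": 0.11, "rx": 0, "ry": 0, "rz": 0, "fingers": 1},
    {"tx": -0.01, "ty": 0.09, "tz": 0.11, "rx": 0, "ry": 0, "rz": 0, "fingers": 1},
    {"tx": -0.002, "ty": 0.15, "tz": 0.11, "rx": 0, "ry": 0, "rz": 0, "fingers": 1},
    {"tx": 0.004, "ty": 0.182, "tz": 0.11, "rx": 0, "ry": 0, "rz": 0, "fingers": 1},
    {"tx": 0.004, "ty": 0.182, "tz": 0.11, "rx": 0, "ry": 0, "rz": 0, "fingers": 1},
  ],
)

```text
time_s: 16.05
tcp_pos: [0.5417, 0.0774, 0.2056]
tool_rot: [2.914, -0.0, 1.447]
wrist_force: [-0.2, -0.5, 0.3]
gripper_width: 0.0854
grasp_force: 0.0
```

Run:
```python
from h import *
go('pre',lane('teal',.047)+.06*AX); go('grasp',lane('teal',.047))
s=snapshot('scene'); c=s['pixels'][140:310,230:450,::-1]; cv2.imwrite('pics/s6.png',cv2.resize(c,None,fx=3.4,fy=3.4))
```

```text
pre d mm [  0.1   0.5 -51.9] rot [ 0.    0.05 -0.34]
grasp d mm [  13.5   -1.2 -110.3] rot [ 0.    0.05 -0.34]
```

View pics/s6.png

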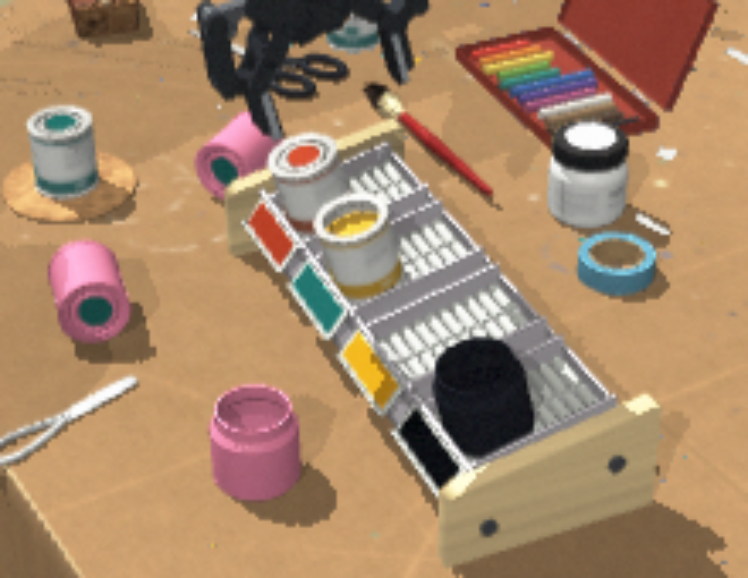

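The rust pot (305,180) and the black jar (485,395) rest in their lanes, and the yellow-ticket lane is empty. Next is yellow.

carry_out(
  targets=[
    {"tx": 0, "ty": 0.0005, "tz": -0.052, "rx": 0, "ry": 0, "rz": -0.3, "fingers": 1},
    {"tx": 0, "ty": 0.0005, "tz": -0.052, "rx": 0, "ry": 0, "rz": -0.3, "fingers": 1},
    {"tx": 0.0068, "ty": 0, "tz": -0.081, "rx": 0, "ry": 0, "rz": -0.3, "fingers": 1},
    {"tx": 0.0135, "ty": -0.001, "tz": -0.11, "rx": 0, "ry": 0, "rz": -0.3, "fingers": 1},
    {"tx": 0.0135, "ty": -0.001, "tz": -0.11, "rx": 0, "ry": 0, "rz": -0.3, "fingers": 1},
    {"tx": 0.0135, "ty": -0.001, "tz": -0.11, "rx": 0, "ry": 0, "rz": -0.3, "fingers": -0.5},
    {"tx": 0.0135, "ty": -0.001, "tz": -0.11, "rx": 0, "ry": 0, "rz": -0.3, "fingers": -0.5},
    {"tx": 0.0135, "ty": -0.001, "tz": -0.11, "rx": 0, "ry": 0, "rz": -0.3, "fingers": -0.5},
    {"tx": 0.0135, "ty": -0.001, "tz": -0.11, "rx": 0, "ry": 0, "rz": -0.3, "fingers": -0.5},
    {"tx": 0.0135, "ty": -0.001, "tz": -0.11, "rx": 0, "ry": 0, "rz": -0.3, "fingers": -0.5},
  ],
)

```text
time_s: 17.35
tcp_pos: [0.5567, 0.0741, 0.0985]
tool_rot: [2.91, -0.0, 1.438]
wrist_force: [-2.0, -1.0, 5.7]
gripper_width: 0.0502
grasp_force: 30.3
```

Run:
```python
from h import *
go('err',lane('teal',.047))
```

```text
err d mm [-1.5  2.  -3.2] rot [0.02 0.28 0.16]
```

carry_out(
  targets=[
    {"tx": 0, "ty": 0, "tz": 0.03, "rx": 0, "ry": 0, "rz": 0, "fingers": -0.5},
    {"tx": 0, "ty": 0, "tz": 0.085, "rx": 0, "ry": 0, "rz": 0, "fingers": -0.5},
    {"tx": -0.003, "ty": -0.03, "tz": 0.09, "rx": 0, "ry": 0, "rz": 0, "fingers": -0.5},
    {"tx": -0.007, "ty": -0.07, "tz": 0.09, "rx": 0, "ry": 0, "rz": 0, "fingers": -0.5},
    {"tx": -0.009, "ty": -0.092, "tz": 0.07, "rx": 0, "ry": 0, "rz": 0, "fingers": -0.5},
    {"tx": -0.009, "ty": -0.092, "tz": 0.03, "rx": 0, "ry": 0, "rz": 0, "fingers": -0.5},
    {"tx": -0.009, "ty": -0.092, "tz": 0.02, "rx": 0, "ry": 0, "rz": 0, "fingers": -0.5},
    {"tx": -0.009, "ty": -0.092, "tz": 0.02, "rx": 0, "ry": 0, "rz": 0, "fingers": -0.5},
  ],
)

```text
time_s: 18.35
tcp_pos: [0.546, -0.0177, 0.1159]
tool_rot: [2.914, 0.0, 1.438]
wrist_force: [-0.1, 0.7, -0.7]
gripper_width: 0.0506
grasp_force: 31.7
```

Run:
```python
from h import *
go('place',lane('yellow',.050,dx=.003,up=.001)); o=manip.get_obs(); print(o['wrist_force'],o['gripper_width'])
```

```text
place d mm [ -0.5   1.8 -16. ] rot [0.02 0.02 0.14]
[-0.05348447  0.66306821 -0.67762318] 0.05060635198024605
```

Run:
```python
from h import *
s=snapshot('scene'); c=s['pixels'][160:290,290:430,::-1]; cv2.imwrite('pics/s7.png',cv2.resize(c,None,fx=4.5,fy=4.5,interpolation=cv2.INTER_CUBIC))
```

```text
(no output)
```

View pics/s7.png

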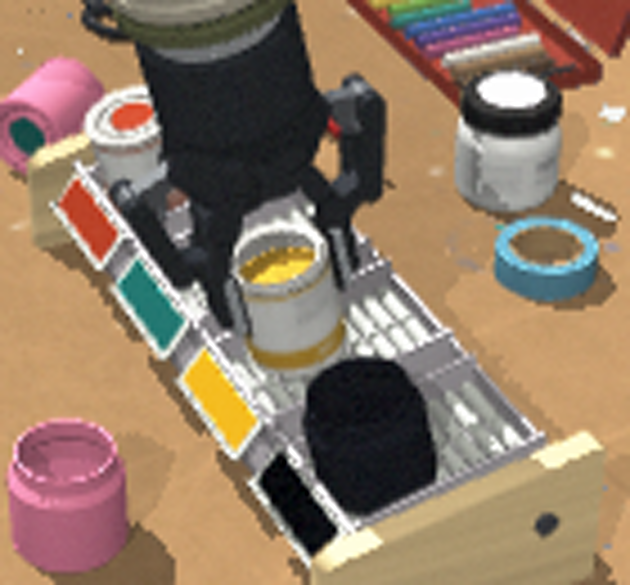

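The yellow pot (290,295) sits centred between the pads over the yellow lane. I'll lower it.

carry_out(
  targets=[
    {"tx": 0, "ty": 0.0015, "tz": -0.01, "rx": 0, "ry": 0, "rz": 0, "fingers": -0.5},
    {"tx": 0, "ty": 0.0015, "tz": -0.015, "rx": 0, "ry": 0, "rz": 0, "fingers": -0.5},
    {"tx": 0, "ty": 0.0015, "tz": -0.017, "rx": 0, "ry": 0, "rz": 0, "fingers": -0.5},
    {"tx": 0, "ty": 0.0015, "tz": -0.017, "rx": 0, "ry": 0, "rz": 0, "fingers": -0.5},
  ],
)

```text
time_s: 18.9
tcp_pos: [0.5465, -0.0164, 0.099]
tool_rot: [2.913, 0.0, 1.438]
wrist_force: [-0.1, 1.1, -1.5]
gripper_width: 0.0504
grasp_force: 31.7
```

carry_out(
  targets=[
    {"tx": 0, "ty": 0, "tz": -0.0015, "rx": 0, "ry": 0, "rz": 0, "fingers": -0.5},
    {"tx": 0, "ty": 0, "tz": -0.0015, "rx": 0, "ry": 0, "rz": 0, "fingers": 0.3},
    {"tx": 0, "ty": 0, "tz": 0, "rx": 0, "ry": 0, "rz": 0, "fingers": 1},
    {"tx": 0, "ty": 0, "tz": 0, "rx": 0, "ry": 0, "rz": 0, "fingers": 1},
    {"tx": 0, "ty": 0, "tz": 0, "rx": 0, "ry": 0, "rz": 0, "fingers": 1},
    {"tx": -0.0065, "ty": 0.001, "tz": 0.029, "rx": 0, "ry": 0, "rz": 0, "fingers": 1},
    {"tx": -0.0135, "ty": 0.002, "tz": 0.059, "rx": 0, "ry": 0, "rz": 0, "fingers": 1},
    {"tx": -0.015, "ty": 0.03, "tz": 0.11, "rx": 0, "ry": 0, "rz": 0, "fingers": 1},
    {"tx": -0.02, "ty": 0.09, "tz": 0.11, "rx": 0, "ry": 3, "rz": 0, "fingers": 1},
    {"tx": -0.03, "ty": 0.15, "tz": 0.11, "rx": 0, "ry": 6, "rz": 0, "fingers": 1},
    {"tx": -0.04, "ty": 0.21, "tz": 0.11, "rx": 1, "ry": 9, "rz": 0, "fingers": 1},
    {"tx": -0.05, "ty": 0.27, "tz": 0.11, "rx": 1.7, "ry": 12.9, "rz": 0, "fingers": 1},
  ],
)

```text
time_s: 20.4
tcp_pos: [0.4957, 0.2555, 0.2091]
tool_rot: [-3.141, 0.001, 1.438]
wrist_force: [1.1, 0.4, 0.3]
gripper_width: 0.085
grasp_force: 0.0
```

Run:
```python
from h import *
go('mat',np.array([.4613,.3837,.0514]),0)
s=snapshot('top'); save(s,'t8.png'); np.savez('t8.npz',**s)
hsv=cv2.cvtColor(s['pixels'],cv2.COLOR_RGB2HSV)
z=cloud(s)[:,:,2]; m=np.zeros((480,640),np.uint8); q=np.s_[230:285,115:180]
m[q]=(z[q]>.045)&(z[q]<.08); c=max(cv2.findContours(m,0,1)[0],key=cv2.contourArea); e=cv2.minEnclosingCircle(c); print('teal top',e,ray(s,[e[0]],.062)[0])
```

```text
mat d mm [ -34.4  128.2 -157.7] rot [ 0.03 -0.01  0.14]
teal top ((134.0, 259.0), 10.440406799316406) [0.45641544 0.39794576 0.062     ]
```

View pics/t8.png

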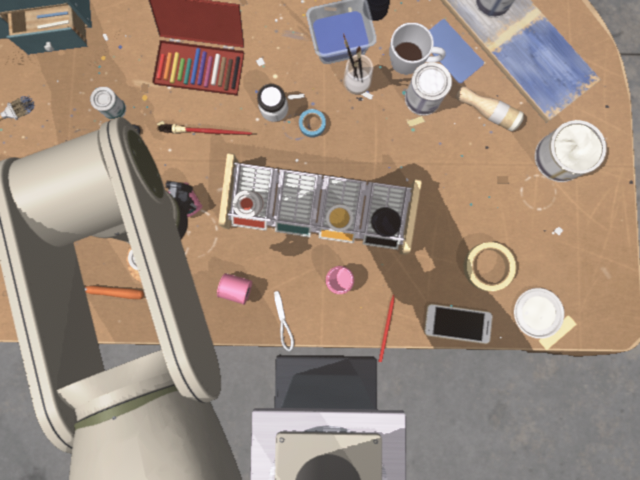

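The top view shows rust (247,204), yellow (339,217) and black (386,221) each at its ticket and the teal lane (297,197) empty; the arm hides the mat. I'll fetch teal from where I released it.

carry_out(
  targets=[
    {"tx": -0.015, "ty": 0.06, "tz": 0, "rx": 0, "ry": 0, "rz": 0, "fingers": 1},
    {"tx": -0.0335, "ty": 0.1265, "tz": 0, "rx": 0, "ry": 0, "rz": 0, "fingers": 1},
    {"tx": -0.0345, "ty": 0.128, "tz": -0.04, "rx": 0, "ry": 0, "rz": 0, "fingers": 1},
    {"tx": -0.0345, "ty": 0.128, "tz": -0.09, "rx": 0, "ry": 0, "rz": 0, "fingers": 1},
    {"tx": -0.0345, "ty": 0.128, "tz": -0.125, "rx": 0, "ry": 0, "rz": 0, "fingers": 1},
    {"tx": -0.0345, "ty": 0.128, "tz": -0.158, "rx": 0, "ry": 0, "rz": 0, "fingers": 1},
    {"tx": -0.0345, "ty": 0.128, "tz": -0.158, "rx": 0, "ry": 0, "rz": 0, "fingers": 1},
    {"tx": -0.0345, "ty": 0.128, "tz": -0.158, "rx": 0, "ry": 0, "rz": 0, "fingers": -0.5},
    {"tx": -0.0345, "ty": 0.128, "tz": -0.158, "rx": 0, "ry": 0, "rz": 0, "fingers": -0.5},
    {"tx": -0.0345, "ty": 0.128, "tz": -0.158, "rx": 0, "ry": 0, "rz": 0, "fingers": -0.5},
    {"tx": -0.0345, "ty": 0.128, "tz": -0.158, "rx": 0, "ry": 0, "rz": 0, "fingers": -0.5},
    {"tx": -0.0345, "ty": 0.128, "tz": -0.158, "rx": 0, "ry": 0, "rz": 0, "fingers": -0.5},
  ],
)

```text
time_s: 21.95
tcp_pos: [0.4632, 0.3825, 0.0532]
tool_rot: [3.138, -0.002, 1.438]
wrist_force: [1.0, -0.0, 6.9]
gripper_width: 0.0522
grasp_force: 32.1
```

Run:
```python
from h import *
k=manip.get_obs()['tcp_pos'][2]-.004; print(k)
go('hover',lane('teal',k,dx=.003,up=.08)); go('place',lane('teal',k,dx=.003,up=.001))
```

```text
0.049238364730338394
hover d mm [  94.5 -306.7  124.9] rot [ -1.79 -12.65   0.15]
place d mm [  94.5 -306.7   45.9] rot [ -1.79 -12.65   0.15]
```

carry_out(
  targets=[
    {"tx": 0, "ty": 0, "tz": 0.04, "rx": 0, "ry": 0, "rz": 0, "fingers": -0.5},
    {"tx": 0, "ty": 0, "tz": 0.1, "rx": 0, "ry": 0, "rz": 0, "fingers": -0.5},
    {"tx": 0, "ty": 0, "tz": 0.15, "rx": 0, "ry": 0, "rz": 0, "fingers": -0.5},
    {"tx": 0.02, "ty": -0.055, "tz": 0.15, "rx": -0.5, "ry": -4, "rz": 0, "fingers": -0.5},
    {"tx": 0.04, "ty": -0.11, "tz": 0.15, "rx": -1, "ry": -8, "rz": 0, "fingers": -0.5},
    {"tx": 0.06, "ty": -0.165, "tz": 0.15, "rx": -1.8, "ry": -12.7, "rz": 0.1, "fingers": -0.5},
    {"tx": 0.075, "ty": -0.22, "tz": 0.15, "rx": -1.8, "ry": -12.7, "rz": 0.1, "fingers": -0.5},
    {"tx": 0.09, "ty": -0.27, "tz": 0.15, "rx": -1.8, "ry": -12.7, "rz": 0.1, "fingers": -0.5},
    {"tx": 0.0945, "ty": -0.3065, "tz": 0.14, "rx": -1.8, "ry": -12.7, "rz": 0.1, "fingers": -0.5},
    {"tx": 0.0945, "ty": -0.3065, "tz": 0.1, "rx": -1.8, "ry": -12.7, "rz": 0.1, "fingers": -0.5},
    {"tx": 0.0945, "ty": -0.3065, "tz": 0.075, "rx": -1.8, "ry": -12.7, "rz": 0.1, "fingers": -0.5},
    {"tx": 0.0945, "ty": -0.3065, "tz": 0.075, "rx": -1.8, "ry": -12.7, "rz": 0.1, "fingers": -0.5},
  ],
)

```text
time_s: 23.45
tcp_pos: [0.5543, 0.0747, 0.1236]
tool_rot: [2.921, 0.003, 1.439]
wrist_force: [-1.3, -0.1, -0.3]
gripper_width: 0.0525
grasp_force: 32.1
```

Run:
```python
from h import *
k=.0492
go('place',lane('teal',k,dx=.003,up=.001))
```

```text
place d mm [  3.3   1.1 -24.5] rot [ 0.15 -0.39  0.1 ]
```

carry_out(
  targets=[
    {"tx": 0.0035, "ty": 0.001, "tz": -0.012, "rx": 0.1, "ry": -0.4, "rz": 0, "fingers": -0.5},
    {"tx": 0.0035, "ty": 0.001, "tz": -0.021, "rx": 0.1, "ry": -0.4, "rz": 0, "fingers": -0.5},
    {"tx": 0.0035, "ty": 0.001, "tz": -0.0255, "rx": 0.1, "ry": -0.4, "rz": 0, "fingers": -0.5},
    {"tx": 0.0035, "ty": 0.001, "tz": -0.0255, "rx": 0.1, "ry": -0.4, "rz": 0, "fingers": -0.5},
  ],
)

```text
time_s: 23.95
tcp_pos: [0.5596, 0.0761, 0.1]
tool_rot: [2.911, 0.0, 1.44]
wrist_force: [0.1, -0.5, -1.6]
gripper_width: 0.0521
grasp_force: 32.2
```

carry_out(
  targets=[
    {"tx": 0, "ty": 0, "tz": -0.0015, "rx": 0, "ry": 0, "rz": 0, "fingers": -0.5},
    {"tx": 0, "ty": 0, "tz": -0.0015, "rx": 0, "ry": 0, "rz": 0, "fingers": 0.3},
    {"tx": 0, "ty": 0, "tz": 0, "rx": 0, "ry": 0, "rz": 0, "fingers": 1},
    {"tx": 0, "ty": 0, "tz": 0, "rx": 0, "ry": 0, "rz": 0, "fingers": 1},
    {"tx": 0, "ty": 0, "tz": 0, "rx": 0, "ry": 0, "rz": 0, "fingers": 1},
    {"tx": -0.0065, "ty": 0.001, "tz": 0.029, "rx": 0, "ry": 0, "rz": 0, "fingers": 1},
    {"tx": -0.0135, "ty": 0.002, "tz": 0.059, "rx": 0, "ry": 0, "rz": 0, "fingers": 1},
    {"tx": -0.02, "ty": 0.03, "tz": 0.11, "rx": 0, "ry": 0, "rz": 0, "fingers": 1},
    {"tx": -0.04, "ty": 0.09, "tz": 0.12, "rx": 0, "ry": 0, "rz": 0, "fingers": 1},
    {"tx": -0.07, "ty": 0.15, "tz": 0.13, "rx": 0, "ry": 0, "rz": 0, "fingers": 1},
    {"tx": -0.1, "ty": 0.21, "tz": 0.13, "rx": 0, "ry": 0, "rz": 0, "fingers": 1},
    {"tx": -0.13, "ty": 0.27, "tz": 0.13, "rx": 0, "ry": 0, "rz": 0, "fingers": 1},
  ],
)

```text
time_s: 25.45
tcp_pos: [0.436, 0.3335, 0.2309]
tool_rot: [2.909, -0.001, 1.439]
wrist_force: [1.2, 0.7, -0.1]
gripper_width: 0.0852
grasp_force: 0.0
```

carry_out(
  targets=[
    {"tx": -0.04, "ty": 0.045, "tz": 0, "rx": 0, "ry": 0, "rz": 0, "fingers": 1},
    {"tx": -0.08, "ty": 0.09, "tz": 0, "rx": 0, "ry": 0, "rz": 0, "fingers": 1},
    {"tx": -0.12, "ty": 0.13, "tz": 0, "rx": 0, "ry": 0, "rz": 0, "fingers": 1},
    {"tx": -0.12, "ty": 0.13, "tz": 0, "rx": 0, "ry": 0, "rz": 0, "fingers": 1},
    {"tx": -0.12, "ty": 0.13, "tz": 0, "rx": 0, "ry": 0, "rz": 0, "fingers": 1},
  ],
)

```text
time_s: 26.08
tcp_pos: [0.317, 0.4616, 0.2301]
tool_rot: [2.91, 0.001, 1.44]
wrist_force: [0.0, 0.8, -0.1]
gripper_width: 0.0854
grasp_force: 0.0
```

Run:
```python
from h import *
s=snapshot('top'); hsv=cv2.cvtColor(s['pixels'],cv2.COLOR_RGB2HSV); z=cloud(s)[:,:,2]
a=s['pixels'][150:255,210:430,::-1]; b=snapshot('scene')['pixels'][160:290,280:440,::-1]
b=cv2.resize(b,(660,536)); a=cv2.resize(a,(660,315))
cv2.imwrite('pics/f_top.png',a); cv2.imwrite('pics/f_scene.png',b)
for n,u,v in [('rust',247,204),('teal',293,210),('yel',339,217),('black',386,221)]:
    q=np.s_[v-22:v+22,u-22:u+22]; zz=z[q]; m=((zz>(.085 if n!='black' else .07))&(zz<.12)).astype(np.uint8)
    if n=='black': m=(hsv[q][:,:,2]<75).astype(np.uint8); m[34:]=0
    c=max(cv2.findContours(m,0,1)[0],key=cv2.contourArea); e=cv2.minEnclosingCircle(c)
    h=.058 if n!='black' else .05
    w=ray(s,[np.array(e[0])+[u-22,v-22]],.05+h*np.cos(T0))[0]+LX*h*np.sin(T0); print(n,np.round(e[1],1),'rack x,y',(w@LX).round(4),(w@LY).round(4))
```

```text
rust 14.0 rack x,y 0.5522 0.2387
teal 13.7 rack x,y 0.5514 0.1493
yel 13.6 rack x,y 0.5504 0.0569
black 15.2 rack x,y 0.5539 -0.0352
```

View pics/f_top.png

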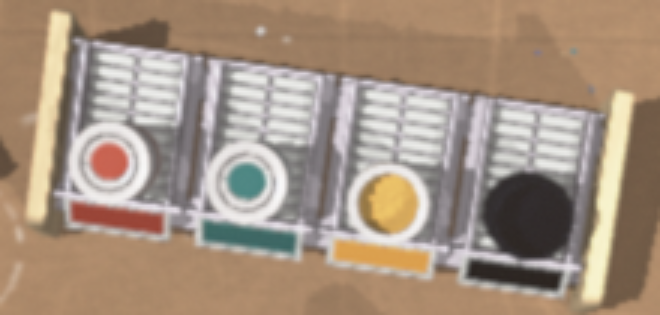

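View pics/f_scene.png

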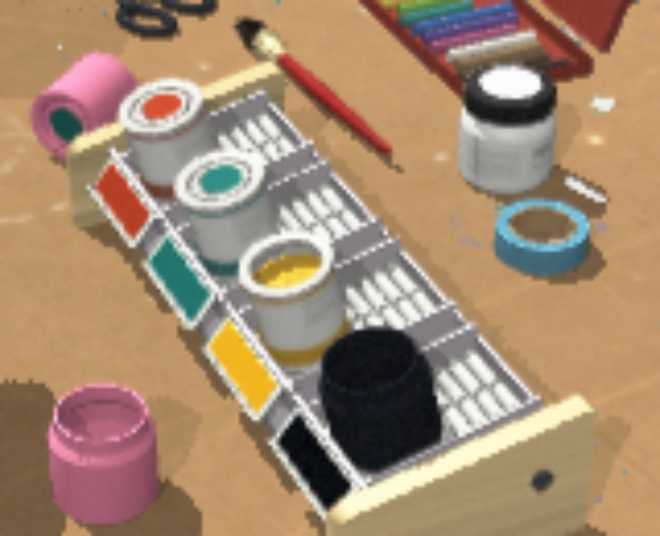

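Rust (108,162), teal (246,182), yellow (388,202) and black (528,214) each sit at their own ticket. All are against the stop, square in their lanes to within 2 mm, and the arm is clear.

```bash
python3 -c "from rig import close_job; print(close_job())"
```

```text
the job is handed in; nothing more can be done
None
```

All three pots and the black jar are in the lanes matching their tickets, against the front stop and let go, with none tipped; the job was handed in at about 26 s of the 144 s limit.

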